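# Hang the caddies on the captive rail and lock its gate

### The arm

A 6-joint arm with a two-finger parallel gripper is mounted at the origin on a cart in front of the work surface, level with it; the furniture and walls round the work are solid. World frame = base frame: x ahead of the robot, y to its left, z up, the work surface at z = 0. Lengths are in m, angles in rad, forces in N, time in s.
With the tool pointing down it reaches from about 0.25 to 0.775 m from the base axis. Payload 4 kg.
Tool frame: the origin (TCP) lies midway between the tips of the shut fingers; the grasp point (between the pads) lies 19 mm behind it; z points along the fingers, y is the line along which they close (so a half turn about z gives the same grasp; the last joint's range is limited). The gripper opens to 94 mm and grips with 3 to 60 N. Pads are 16 mm wide; open, the fingers measure 119 mm over their backs; the gripper's body (75 mm by 177 mm) begins 78 mm behind the grasp point.
Start: joints at [-1.277, 0.087, 1.371, -0, 1.684, -0.103], TCP at [0.213, -0.507, 0.206] pointing down, gripper open.
Joint ranges: [-3.1, 3.1], [-0.76, 2.03], [0.27, 2.55], [-1.08, 4.22], [0.17, 2.65], [-2.57, 2.57]. Speed limits (rad/s): [2.79, 2.79, 3.14, 3.14, 3.14, 3.14].

### API

Orientations are given as a rotation vector (axis times angle).
In Python, from station import manip, optics gives the robot as it stands.
- The arm moves only by the shell command python3 -m crank 'ROWS' [OPENING] [FORCE]. ROWS is JSON, a list of rows, each a list of 6 numbers: the shift along the tool's x, y, z in mm, then the turn, a rotation vector about the tool's x, y, z in rad. In form: [[x, y, z, wx, wy, wz], ...]. A call has exactly 8 rows; each row shifts and turns the commanded pose from where the row before left it, along the tool's axes as they then stand; what a row does not reach is not made up. A row lasts 1/10 s, in which the tool goes at most 50 mm and 8.59 degrees, less where a joint would pass 70% of its speed; a pose out of reach is approached as far as the arm can. A call with a gripper value outside its range is refused whole. OPENING is the finger opening in mm, from 0 to 94, set as the call begins (- or left out, the last holds). The fingers move at their own pace and stop on an object; FORCE is the grip in N (left out, the last holds). Time passes only in rows, so rows that do not move let the fingers close, or fill a call up. It gives the time, the measured TCP pose, the force, the opening and the grip force at its end, in the units of the state.
- manip.observe(): the state, without advancing time (a new reading comes with each control period).
- optics.read_camera(name): name is "side" or "top" or "wrist"; returns the picture (384x512x3 uint8, red, green, blue); there is no depth.
- optics.camera_params(name): a dict with "fovy" (degrees; the focal length in pixels is half the picture's height over the tangent of half this angle, whatever the lens; pixels are square), "cx", "cy" (the principal point, pixels), "world_to_cam" (4x4, takes a point from world to camera coordinates). Camera axes: x right, y up, looking along -z (the intrinsics and any distortion apply to the point x, -y, -z); pixel columns grow to the right and rows downward; lengths in m; the calibration is good to about 2 mm. A picture is of the moment at which its call begins: read the wrist's pose just before it. camera_params takes no time and is no camera call; for the wrist camera it gives the pose at the moment of the call.
- manip.job_done(): hands the job in; it is judged then, once.
The state is a dict: "time": time; "joint_positions": joint angles; "qd": joint speeds; "effort": joint torques, N m; "tool_pos": TCP position; "tcp_rot": TCP orientation; "ft_force": force on the tool from outside, world axes, zero at the start; "torque": the same for the moment, N m; "grip_width": finger opening in m; "gripper_force": force on a finger pad.
Only numpy, scipy, OpenCV 4.12 (cv2) and the standard library are available. Lean on these libraries where they do the work, as an engineer would, in place of code of your own. Each camera call takes 0.05 s, during which the arm holds its last target. There are 200 camera calls.

### The job

Put the utensil caddies away on the hanging rail. Turn the gate knob anticlockwise until it clicks open; hook every caddy that stands on the worktop onto the open end of the rail and slide it along, past the gate and under the guard bar, so that all hang level there; then turn the knob back until it clicks shut, so that the gate lies across the rail again and shuts them in. Leave the jars, the salt shaker and the mug where they are.

Things in the scene. Friction and masses are not known exactly. Their poses are not given: they have to be found in the camera images.
- rack: steel hanging rail, fixed. Origin on the worktop below the rail; z up, y along the rail, x to the back. Rail 12 mm thick, axis at x=0, z=135 mm, from a post at y=-195 mm (open end) to a taller post at y=205 mm (posts 16 mm thick). Gate arm crosses above it at y=-35 mm. Guard bar 10 mm thick, axis z=162 mm, from y=-12 mm to the taller post: hooks go on or off only at the open end. Base 90 mm wide.
- rail_open (a point): point on the rail's axis in the middle of its open end (rack y=-125 mm), where hooks can be put on; axes as the rack's
- rail_parking (a point): point on the rail's axis in the middle of the parking part under the guard bar (rack y=88 mm); axes as the rack's. A caddy is past the gate when its hook point is between rack y=-12 and 170 mm, that is 100 mm to the open side and 82 mm to the other side of this point; four bins of 54 mm fit side by side with some 20 mm to spare.
- knob_grip (a point): centre of the black knob's grip bar, on its vertical turning axis, on a pillar 70 mm behind the rail at rack y=-35 mm. Bar 48 mm long, 14 mm thick, along this point's x (the rack's x at joint 0); its top 16 mm above, a disc 22 mm below. Pinch it across the 14 mm from above. The gate arm points along this point's -x, 104 mm from the axis, 10 mm wide, underside 40 mm below.
- gate (a joint): angle of knob and gate arm, rad: 0 = shut (arm across the rail), 1.3 = open (arm swung towards the open end, clear behind hung caddies); grows anticlockwise from above. A sprung detent holds it at either end stop, 0 and 1.3: it resists with 0.15 to 0.18 N m until nearly half-way (0.65), then the knob snaps over by itself. Open above 1.1, shut below 0.15.
- caddy_a_tab (a point): grip tab of an aluminium caddy (open bin 52x54x50 mm with hook; 150 mm tall, 0.14 kg; may be absent). Point: tab centre, 130 mm above the underside. x: from tab (front) to hook lip (back), y: along the rail when hung, z up. Tab 10 mm thick (x), 16 mm wide (y), free from 25 mm below to 20 mm above the point; pinch across y from above. The bin lies 5 to 57 mm behind it, rim 80 mm below.
- caddy_a_hook (a point): seat of that caddy's roof-shaped hook strap, 36 mm wide (y): the rail's axis lies here when hung. 27 mm behind, 40 mm below the tab point. Strap top 15 mm above. Lip outer face 20 mm behind, lip end 10 mm below, bin rim 40 mm below: the 12 mm rail enters from behind between lip and rim, so bring the caddy from the front, this point 20 mm above the rail axis, then lower it.
- caddy_b_tab (a point): grip tab of an aluminium caddy (open bin 52x54x50 mm with hook; 150 mm tall, 0.14 kg; may be absent). Point: tab centre, 130 mm above the underside. x: from tab (front) to hook lip (back), y: along the rail when hung, z up. Tab 10 mm thick (x), 16 mm wide (y), free from 25 mm below to 20 mm above the point; pinch across y from above. The bin lies 5 to 57 mm behind it, rim 80 mm below.
- caddy_b_hook (a point): seat of that caddy's roof-shaped hook strap, 36 mm wide (y): the rail's axis lies here when hung. 27 mm behind, 40 mm below the tab point. Strap top 15 mm above. Lip outer face 20 mm behind, lip end 10 mm below, bin rim 40 mm below: the 12 mm rail enters from behind between lip and rim, so bring the caddy from the front, this point 20 mm above the rail axis, then lower it.
- caddy_c_tab (a point): grip tab of an aluminium caddy (open bin 52x54x50 mm with hook; 150 mm tall, 0.14 kg; may be absent). Point: tab centre, 130 mm above the underside. x: from tab (front) to hook lip (back), y: along the rail when hung, z up. Tab 10 mm thick (x), 16 mm wide (y), free from 25 mm below to 20 mm above the point; pinch across y from above. The bin lies 5 to 57 mm behind it, rim 80 mm below.
- caddy_c_hook (a point): seat of that caddy's roof-shaped hook strap, 36 mm wide (y): the rail's axis lies here when hung. 27 mm behind, 40 mm below the tab point. Strap top 15 mm above. Lip outer face 20 mm behind, lip end 10 mm below, bin rim 40 mm below: the 12 mm rail enters from behind between lip and rim, so bring the caddy from the front, this point 20 mm above the rail axis, then lower it.
- caddy_d_tab (a point): grip tab of an aluminium caddy (open bin 52x54x50 mm with hook; 150 mm tall, 0.14 kg; may be absent). Point: tab centre, 130 mm above the underside. x: from tab (front) to hook lip (back), y: along the rail when hung, z up. Tab 10 mm thick (x), 16 mm wide (y), free from 25 mm below to 20 mm above the point; pinch across y from above. The bin lies 5 to 57 mm behind it, rim 80 mm below.
- caddy_d_hook (a point): seat of that caddy's roof-shaped hook strap, 36 mm wide (y): the rail's axis lies here when hung. 27 mm behind, 40 mm below the tab point. Strap top 15 mm above. Lip outer face 20 mm behind, lip end 10 mm below, bin rim 40 mm below: the 12 mm rail enters from behind between lip and rim, so bring the caddy from the front, this point 20 mm above the rail axis, then lower it.
- coffee_jar: coffee jar with a dark lid, 68 mm wide, 125 mm tall, origin at the centre of its underside; a bystander, not to be moved
- spice_jar: spice jar with a red lid, 45 mm wide, 106 mm tall, origin at the centre of its underside; a bystander, not to be moved
- salt: salt shaker, 44 mm wide, 90 mm tall, origin at the centre of its underside; a bystander, not to be moved
- tea_mug: blue mug, 87 mm wide, 96 mm tall, origin at the centre of its underside; a bystander, not to be moved

How it is judged:
On the way, in this order (a step that is already met when the one before it is completed fails the run):
1. the knob has clicked open (value of joint gate above 1.1 rad), for 0.2 s.
2. every caddy hangs level on the rail, past the gate under the guard bar (x of caddy_a_hook in the frame of rack between -0.012 and 0.012 m and y of caddy_a_hook in the frame of rack between -0.016 and 0.19 m and z of caddy_a_hook in the frame of rack between 0.125 and 0.145 m and angle between each of caddy_a_hook, caddy_b_hook, caddy_c_hook, caddy_d_hook's own z axis and vertical below 0.17 rad and x of caddy_b_hook in the frame of rack between -0.012 and 0.012 m and y of caddy_b_hook in the frame of rack between -0.016 and 0.19 m and z of caddy_b_hook in the frame of rack between 0.125 and 0.145 m and x of caddy_c_hook in the frame of rack between -0.012 and 0.012 m and y of caddy_c_hook in the frame of rack between -0.016 and 0.19 m and z of caddy_c_hook in the frame of rack between 0.125 and 0.145 m and x of caddy_d_hook in the frame of rack between -0.012 and 0.012 m and y of caddy_d_hook in the frame of rack between -0.016 and 0.19 m and z of caddy_d_hook in the frame of rack between 0.125 and 0.145 m), for 0.3 s.
3. the knob has clicked shut with every caddy still hanging past the gate (all of step 2 and value of joint gate below 0.15 rad), for 0.2 s.
At the end, for the whole second after the job is handed in: Every caddy present hangs on the rail past the gate (hook point within 12 mm of the rail's axis in x and 10 mm in z, at rack y between -16 and 190 mm, tilted less than 0.17 rad), and the knob is shut (joint below 0.15 rad) (all of step 3); the robot touches nothing.
It fails at once if the coffee jar is shifted more than 30 mm (distance of coffee_jar from where it was at the start of the episode above 0.03 m).
It fails at once if the spice jar is shifted more than 30 mm (distance of spice_jar from where it was at the start of the episode above 0.03 m).
It fails at once if the salt is shifted more than 30 mm (distance of salt from where it was at the start of the episode above 0.03 m).
It fails at once if the tea mug is shifted more than 30 mm (distance of tea_mug from where it was at the start of the episode above 0.03 m).
Of caddy_a, caddy_b, caddy_c, caddy_d only 3 to 4 are there at a start; the rules pass over those that are not, and their reading is None.
At some moment in a run one of caddy_a, caddy_b, caddy_c, caddy_d may be knocked a few centimetres aside while the robot is not near it.
Once in a run the grip may slacken for a moment while it holds something.
It also fails if it takes over 210 s, if anything falls off the work surface, if the arm or the gripper's body presses on something with over 40 N, if the wrist force passes 120 N, or if a joint passes its speed limit or range.

## Working session

There is one attempt and no reset: what is moved stays moved. The work goes in short steps, Python scripts to look and compute and a shell command to move; the robot and the scene stay as the last step left them, time stands still between calls to the robot, and variables do not carry over. Pictures are saved under pics/ and viewed, at most 16 in all, crops included, and the job is handed in when it is done.

```bash
ls; mkdir -p pics
cat > h.py <<'E'
import numpy as np, cv2, json
from station import manip, optics
from scipy.spatial.transform import Rotation as R
def K(n):
    p=optics.camera_params(n); f=192/np.tan(np.radians(p['fovy'])/2)
    return p,f,np.array(p['world_to_cam'])
def proj(n,P):
    p,f,T=K(n); c=T[:3,:3]@np.array(P)+T[:3,3]
    return np.array([p['cx']+f*c[0]/-c[2], p['cy']-f*c[1]/-c[2]])
def ray(n,u,v):
    p,f,T=K(n); d=T[:3,:3].T@np.array([(u-p['cx'])/f,-(v-p['cy'])/f,-1]); o=-T[:3,:3].T@T[:3,3]
    return o,d
def atz(n,u,v,z):
    o,d=ray(n,u,v); return o+d*(z-o[2])/d[2]
def snap(n,name,s=1.5):
    im=optics.read_camera(n)
    cv2.imwrite('pics/'+name,cv2.resize(im[:,:,::-1],None,fx=s,fy=s,interpolation=cv2.INTER_CUBIC)); return im
E
python3 - <<'E'
from h import *
for n in('side','top','wrist'):
    p,f,T=K(n); print(n,{k:v for k,v in p.items() if k!='world_to_cam'},f,(-T[:3,:3].T@T[:3,3]).round(3),T[:3,:3].round(2).tolist())
a=snap('top','top0.png');b=snap('side','side0.png')
s=manip.observe();print(s)
E
```

```text
pics
side {'fovy': 50.66769738428851, 'cx': 248.5054439027502, 'cy': 193.377197995587} 405.558850369366 [0.204 0.724 0.836] [[-0.9, -0.44, 0.01], [0.29, -0.57, 0.77], [-0.33, 0.69, 0.64]]
top {'fovy': 45.76396477119616, 'cx': 260.58079571285714, 'cy': 193.67652953189702} 454.9267047657575 [ 0.469 -0.048  1.261] [[-0.02, -1.0, -0.0], [1.0, -0.02, 0.07], [-0.07, -0.0, 1.0]]
wrist {'fovy': 71.67649996684918, 'cx': 253.24286874036505, 'cy': 190.5059394618164} 265.84031767420987 [ 0.274 -0.483  0.384] [[0.39, -0.92, -0.0], [0.9, 0.38, -0.23], [0.21, 0.09, 0.97]]
{'time': 0.1, 'joint_positions': array([-1.27709394e+00,  8.78765464e-02,  1.37208920e+00, -7.73479281e-06,
        1.68358004e+00, -1.03075681e-01]), 'qd': array([-2.11643893e-03, -2.74740056e-03, -3.56683063e-03, -5.51491642e-04,
        1.12924844e-05,  1.82253563e-05]), 'effort': array([ 1.54039342e-03, -3.41253090e+01, -3.03300691e+01,  7.18532922e-02,
        3.04954033e-02, -9.02561055e-05]), 'tool_pos': array([ 0.21241113, -0.50680164,  0.20443076]), 'tcp_rot': array([-3.07806627e+00, -6.18792809e-01,  3.03807251e-04]), 'ft_force': array([0.73236065, 0.14055741, 0.60948049]), 'torque': array([ 0.03322453,  0.01165708, -0.0374894 ]), 'gripper_force': 0.0, 'grip_width': 0.09400292926143941}
```

View pics/top0.png

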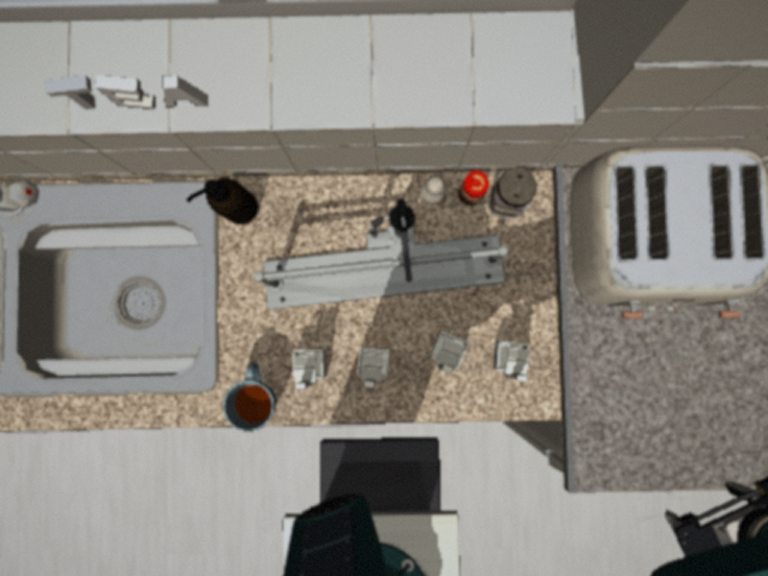

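View pics/side0.png

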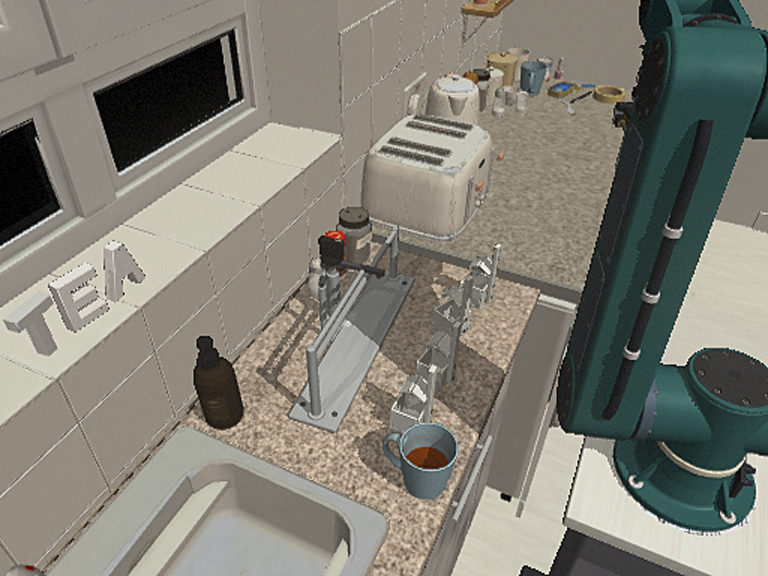

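The top view shows four caddies (1.5x px: 308,367; 374,366; 449,350; 514,359), the rack from (265,280) to (505,252) and the knob at (402,217). The mug is at (250,403), and the jars are at the back right. The open end is to the right (-y).

Run:
```python
import cv2
im=cv2.imread('pics/top0.png'); im=cv2.resize(im,None,fx=2/3,fy=2/3,interpolation=cv2.INTER_AREA)
from h import *
im=optics.read_camera('top')[:,:,::-1]; cv2.imwrite('pics/raw_top.png',im)
c=im[130:265,165:365]; cv2.imwrite('pics/topc.png',cv2.resize(c,None,fx=4,fy=4,interpolation=cv2.INTER_CUBIC))
```

```text
(no output)
```

View pics/topc.png

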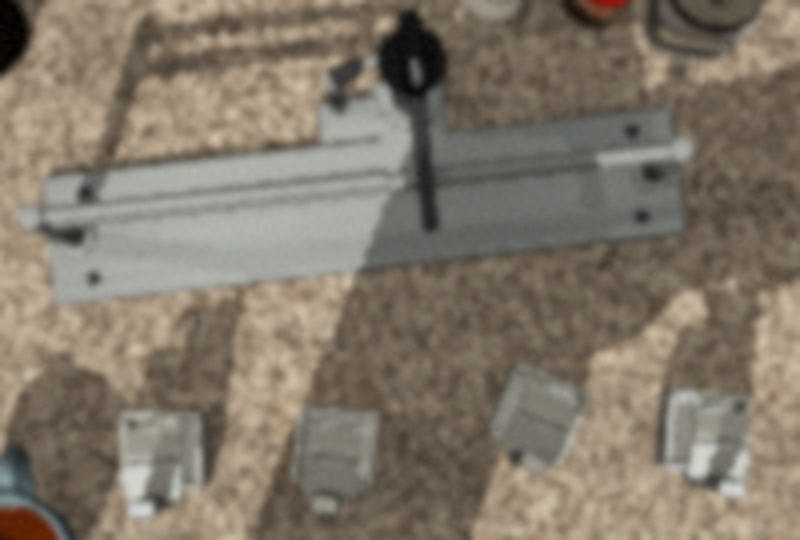

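Run:
```python
from h import *
im=optics.read_camera('side')[:,:,::-1]
c=im[145:293,185:340]; cv2.imwrite('pics/sidec.png',cv2.resize(c,None,fx=4,fy=4,interpolation=cv2.INTER_CUBIC))
```

```text
(no output)
```

View pics/sidec.png

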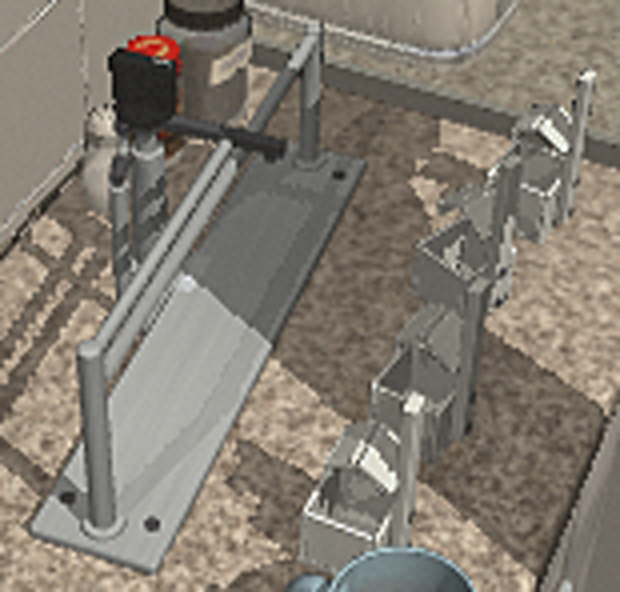

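The side crop shows post tops at (90,350) and (312,30), and tab tops at (413,400), (480,288), (513,155) and (589,75). I'll triangulate these with the top view.

```bash
cat >> h.py <<'E'
def tri(obs):
    A=np.zeros((3,3));b=np.zeros(3)
    L=[]
    for n,u,v in obs:
        o,d=ray(n,u,v); d=d/np.linalg.norm(d); M=np.eye(3)-np.outer(d,d); A+=M;b+=M@o; L.append((M,o))
    x=np.linalg.solve(A,b); return x,[1000*np.linalg.norm(M@(x-o)) for M,o in L]
E
python3 - <<'E'
from h import *
t=lambda u,v:('top',u/4+165-.375,v/4+130-.375)
s=lambda u,v:('side',u/4+185-.375,v/4+145-.375)
for n,a,b in [('postL',(30,217),(91,350)),('postR',(685,150),(312,30)),('knobtop',(411,62),(140,62)),('gatetip',(430,225),(283,150)),
 ('baseFL',(57,300),(155,573)),('baseBL',(45,175),(33,535)),('baseFR',(684,232),(365,160)),
 ('tab1',(143,510),(413,400)),('tab2',(325,505),(478,288)),('tab3',(516,459),(513,158)),('tab4',(735,490),(589,75))]:
    x,r=tri([t(*a),s(*b)]); print(n,x.round(4),np.round(r,1))
for n,p in[('mug',(15,525)),('salt',(497,5)),('spice',(602,5)),('coffee',(715,2))]: print(n,atz(*t(*p),.1).round(3))
E
```

```text
postL [0.5725 0.1674 0.1678] [0.2 0.2]
postR [ 0.6109 -0.2336  0.1356] [1.6 1.6]
knobtop [ 0.6613 -0.0622  0.197 ] [4.2 4.2]
gatetip [ 0.564  -0.0746  0.1471] [0.9 0.9]
baseFL [0.5295 0.1814 0.002 ] [0.9 0.9]
baseBL [0.6159 0.189  0.    ] [2. 2.]
baseFR [ 0.5687 -0.2524  0.0095] [0.5 0.5]
tab1 [0.3955 0.104  0.149 ] [1.1 1.1]
tab2 [ 0.3958 -0.0065  0.1444] [0.7 0.7]
tab3 [ 0.4184 -0.1237  0.1569] [3. 3.]
tab4 [ 0.4001 -0.256   0.1465] [0.7 0.7]
mug [0.383 0.192 0.1  ]
salt [ 0.71  -0.122  0.1  ]
spice [ 0.709 -0.189  0.1  ]
coffee [ 0.71  -0.262  0.1  ]
```

```bash
cat >> h.py <<'E'
O=np.array([.592,-.038]); YAW=.094
RK=np.array([[np.cos(YAW),np.sin(YAW)],[-np.sin(YAW),np.cos(YAW)]])
def rk(p): p=np.array(p); return np.r_[RK@(p[:2]-O),p[2]]*1000
def st():
    s=manip.observe(); M=R.from_rotvec(s['tcp_rot']).as_matrix()
    print('t%.1f TCP rack mm'%s['time'],rk(s['tool_pos']).round(1),'yaw-rack %.3f'%(np.arctan2(M[1,0],M[0,0])-YAW),'tilt',M[:2,2].round(3),'F',s['ft_force'].round(1),'w %.4f g %.1f q'%(s['grip_width'],s['gripper_force']),s['joint_positions'].round(2))
E
python3 - <<'E'
from h import *
for v in(110,115,120): print(v,atz('top',260,v,0).round(3),atz('top',260,v-25,.2).round(3))
for p in [(0.3955,0.104,.149),(.3958,-.0065,.1444),(.4184,-.1237,.157),(.4001,-.256,.1465),(.383,.192,.1),(.71,-.122,.1)]: print(rk(p).round(0))
st()
E
python3 -m crank '[[0,0,-50,0,0,0.1],[0,0,-45,0,0,0.1],[0,0,0,0,0,0.103],[0,0,0,0,0,0],[0,0,0,0,0,0],[0,0,0,0,0,0],[0,0,0,0,0,0],[0,0,0,0,0,0]]' 60 20
python3 -c "
from h import *
st()"
```

```text
110 [ 0.792 -0.048  0.   ] [ 0.801 -0.049  0.2  ]
115 [ 0.778 -0.048  0.   ] [ 0.789 -0.049  0.2  ]
120 [ 0.764 -0.048  0.   ] [ 0.777 -0.049  0.2  ]
[-182.  160.  149.]
[-192.   50.  144.]
[-181.  -69.  157.]
[-212. -199.  146.]
[-186.  249.  100.]
[110. -95. 100.]
t0.2 TCP rack mm [-421.9 -431.3  204.8] yaw-rack 0.303 tilt [-0.     0.001] F [-0.3 -0.3 -0.3] w 0.0940 g 0.0 q [-1.28  0.09  1.37  0.    1.68 -0.1 ]
time: 1.0
tool_pos: [0.2125, -0.507, 0.2995]
tcp_rot: [-3.136, -0.148, 0.001]
ft_force: [0.5, -0.2, -0.1]
grip_width: 0.0598
gripper_force: 0.0
t1.0 TCP rack mm [-421.9 -431.3  299.5] yaw-rack 0.000 tilt [-0.001  0.002] F [ 0.5 -0.2 -0.1] w 0.0598 g 0.0 q [-1.28  0.09  1.18 -0.    1.87  0.2 ]
```

```bash
python3 -m crank '[[30,-24,0,0,0,0],[31,-25,0,0,0,0],[31,-25,0,0,0,0],[31,-25,0,0,0,0],[31,-25,0,0,0,0],[31,-25,0,0,0,0],[31,-25,0,0,0,0],[31,-25,0,0,0,0]]' >/dev/null
python3 -m crank '[[31,-25,0,0,0,0],[31,-25,0,0,0,0],[31,-25,0,0,0,0],[31,-25,0,0,0,0],[31,-25,0,0,0,0],[30,-25,0,0,0,0],[30,-22,0,0,0,0],[0,0,0,0,0,0]]' >/dev/null
python3 - <<'E'
from h import *
st()
p,f,T=K('wrist'); print((-T[:3,:3].T@T[:3,3]).round(3)); snap('wrist','w1.png')
print(proj('wrist',[.665,-.0662,.201])*1.5)
E
```

```text
t2.6 TCP rack mm [ 42.7 -57.3 297.9] yaw-rack 0.006 tilt [-0.002  0.002] F [-0.4 -0.3  0.2] w 0.0598 g 0.0 q [-0.23  0.32  0.92  0.    1.91  1.24]
[ 0.707 -0.086  0.477]
[343.49825495 246.3622466 ]
```

View pics/w1.png

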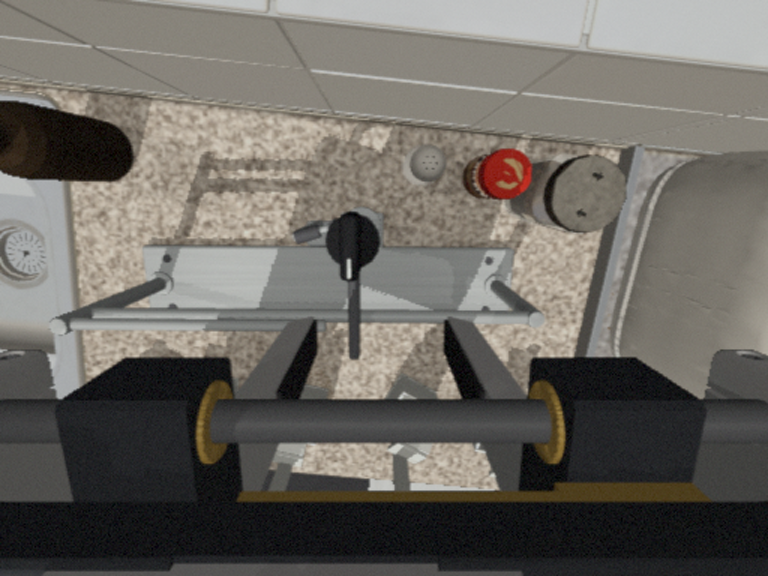

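The picture shows the knob bar from (350,215) to (349,278), post tops at (60,325) and (536,318), and the arm tip at (354,355).

Run:
```python
from h import *
st()
w=lambda u,v:((u+.5)/1.5-.5,(v+.5)/1.5-.5)
for n,q,z in [('postL',(60,325),.168),('postR',(537,318),.1365),('knob',(350,246),.2),('tip',(354,355),.15)]:
    print(n,rk(atz('wrist',*w(*q),z)).round(1))
```

```text
t2.6 TCP rack mm [ 41.2 -59.1 298.6] yaw-rack 0.003 tilt [-0.003  0.   ] F [-0.4  0.4 -0.2] w 0.0603 g 0.0 q [-0.23  0.31  0.92 -0.    1.91  1.24]
postL [  0.3 201.5 168. ]
postR [  -2.8 -201.2  136.5]
knob [ 70.3 -39.2 200. ]
tip [-33.1 -37.5 150. ]
```

```bash
python3 -m crank '[[15,-11,0,0,0,0],[14,-11,0,0,0,0],[0,0,20,0,0,0],[0,0,20,0,0,0],[0,0,20,0,0,0],[0,0,20,0,0,0],[0,0,20,0,0,0],[0,0,10,0,0,0]]' >/dev/null
python3 -m crank '[[0,0,10,0,0,0],[0,0,4,0,0,0],[0,0,0,0,0,0],[0,0,0,0,0,0],[0,0,0,0,0,0],[0,0,0,0,0,0],[0,0,0,0,0,0],[0,0,0,0,0,0]]' >/dev/null
python3 -c "
from h import *
st()"
python3 -m crank '[[0,0,0,0,0,0],[0,0,0,0,0,0],[0,0,0,0,0,0],[0,0,0,0,0,0],[0,0,0,0,0,0],[0,0,0,0,0,0],[0,0,0,0,0,0],[0,0,0,0,0,0]]' 5 10 >/dev/null
python3 -c "
from h import *
st()"
```

```text
t4.2 TCP rack mm [ 69.4 -38.7 176.7] yaw-rack -0.000 tilt [ 0. -0.] F [-0.3 -0.4  0.3] w 0.0599 g 0.0 q [-0.19  0.36  1.1  -0.    1.68  1.29]
t5.0 TCP rack mm [ 69.3 -34.9 176.4] yaw-rack 0.003 tilt [-0.001  0.006] F [ 0.1  7.6 -0. ] w 0.0136 g 10.0 q [-0.19  0.36  1.1   0.01  1.68  1.29]
```

```bash
python3 -m crank '[[0,-4,0,0,0,0],[0,0,0,0,0,-0.14],[0,0,0,0,0,-0.14],[0,0,0,0,0,-0.14],[0,0,0,0,0,-0.14],[0,0,0,0,0,-0.14],[0,0,0,0,0,-0.14],[0,0,0,0,0,-0.14]]' - 40 
python3 -c "
from h import *
st()"
python3 -m crank '[[0,0,0,0,0,-0.1],[0,0,0,0,0,-0.1],[0,0,0,0,0,-0.08],[0,0,0,0,0,0],[0,0,0,0,0,0],[0,0,0,0,0,0],[0,0,0,0,0,0],[0,0,0,0,0,0]]' >/dev/null
python3 -c "
from h import *
st()"
```

```text
time: 5.85
tool_pos: [0.6646, -0.0668, 0.1764]
tcp_rot: [2.694, 1.613, 0.0]
ft_force: [1.4, -0.3, -0.2]
grip_width: 0.0135
gripper_force: 40.0
t5.8 TCP rack mm [ 69.6 -35.4 176.4] yaw-rack 0.985 tilt [ 0.001 -0.001] F [ 1.4 -0.3 -0.2] w 0.0135 g 40.0 q [-0.18  0.36  1.1  -0.    1.68  0.31]
t6.7 TCP rack mm [ 69.8 -35.5 176.4] yaw-rack 1.259 tilt [ 0.001 -0.001] F [ 3.9 -2.8 -2.3] w 0.0138 g 40.0 q [-0.18  0.36  1.1  -0.    1.68  0.03]
```

```bash
python3 -m crank '[[0,0,0,0,0,0],[0,0,0,0,0,0],[0,0,0,0,0,0],[0,0,0,0,0,0],[0,0,-20,0,0,0],[0,0,-40,0,0,0],[0,0,-40,0,0,0.14],[0,0,-40,0,0,0.14]]' 60 20 >/dev/null
python3 -m crank '[[0,0,-20,0,0,0.14],[0,0,-20,0,0,0.14],[0,0,0,0,0,0.14],[0,0,0,0,0,0.14],[0,0,0,0,0,0.14],[0,0,0,0,0,0.14],[0,0,0,0,0,0.139],[-40,0,0,0,0,0]]' >/dev/null
python3 -m crank '[[-40,-3,0,0,0,0],[-40,-3,0,0,0,0],[-40,-3,0,0,0,0],[-40,-3,0,0,0,0],[-40,-3,0,0,0,0],[-40,0,0,0,0,0],[-30,0,0,0,0,0],[0,0,0,0,0,0]]' >/dev/null
python3 -m crank '[[0,0,0,0,0,0],[0,0,0,0,0,0],[0,0,0,0,0,0],[0,0,0,0,0,0],[0,0,0,0,0,0],[0,0,0,0,0,0],[0,0,0,0,0,0],[0,0,0,0,0,0]]' >/dev/null
python3 - <<'E'
from h import *
st()
snap('wrist','w2.png')
for p in [(-182,160),(-192,50),(-181,-69),(-212,-199)]:
    P=np.r_[O+RK.T@(np.array(p)/1000),.15]; print(P.round(3),(proj('wrist',P)*1.5).round())
E
```

```text
t9.8 TCP rack mm [-240.7  -19.9  356.5] yaw-rack 0.001 tilt [-0. -0.] F [ 0.4 -0.2 -0.2] w 0.0601 g 0.0 q [-0.38 -0.31  1.43 -0.    2.02  1.1 ]
[0.396 0.104 0.15 ] [188. 200.]
[ 0.396 -0.006  0.15 ] [305. 210.]
[ 0.418 -0.124  0.15 ] [430. 199.]
[ 0.4   -0.256  0.15 ] [564. 232.]
```

View pics/w2.png

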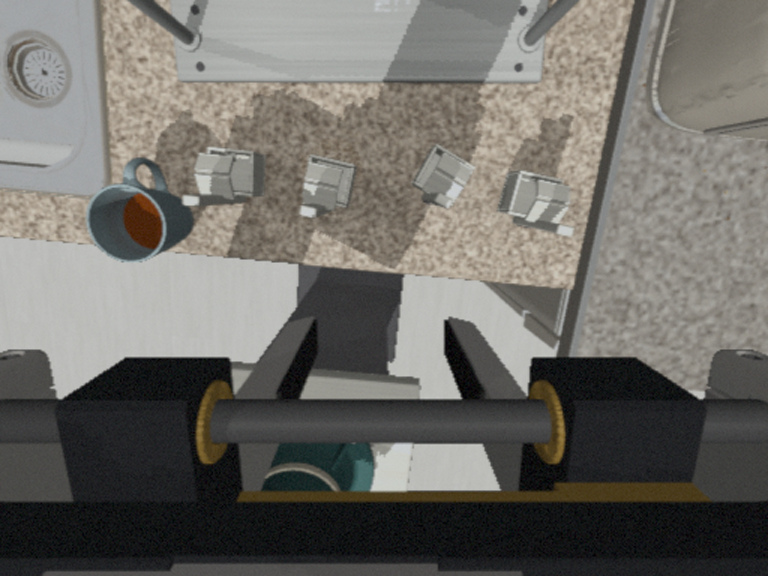

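Tab tops at (190,200), (308,211), (431,201) and (566,230) match the predictions within about 3 px. I'll zoom in for the yaws.

Run:
```python
from h import *
im=optics.read_camera('wrist')[:,:,::-1]
a=im[92:162,118:251];b=im[92:162,262:395]
cv2.imwrite('pics/w2c.png',np.vstack([cv2.resize(x,None,fx=4,fy=4,interpolation=cv2.INTER_CUBIC) for x in(a,b)])); cv2.imwrite('pics/w2raw.png',im)
```

```text
(no output)
```

View pics/w2c.png

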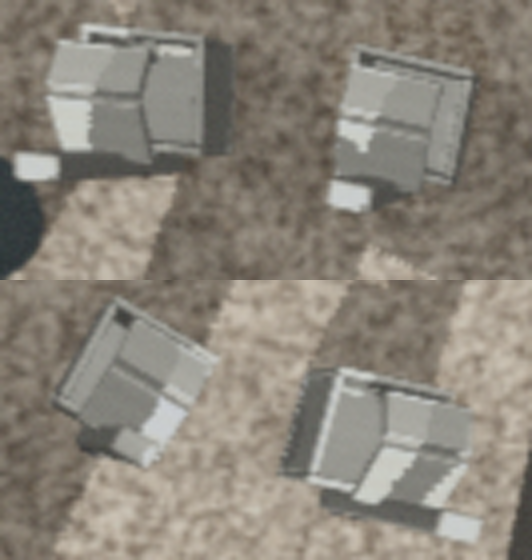

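Run:
```python
from h import *
A=lambda u,v:(u/4+118-.375,v/4+92-.375)
B=lambda u,v:(u/4+262-.375,(v-280)/4+92-.375)
C=[(A,(50,92),(142,98),(37,166)),(A,(343,117),(430,132),(349,196)),(B,(116,361),(182,398),(135,443)),(B,(387,437),(468,450),(460,526))]
for f,l,r,t in C:
    P=rk(atz('wrist',*f(*l),.105));Q=rk(atz('wrist',*f(*r),.105));T=rk(atz('wrist',*f(*t),.15))
    d=P-Q; yaw=np.arctan2(-d[0],d[1]); m=(P+Q)/2; h=np.array([np.cos(yaw),np.sin(yaw)])
    print('len %.1f'%np.hypot(*d[:2]),'yaw rel rack %.3f'%yaw,'mid',m.round(0),'tab from ridge',(m[:2]-27*h).round(1),'tab top',T.round(1), 'yaw by tab', np.arctan2(m[1]-T[1],m[0]-T[0]).round(3),np.hypot(*(m-T)[:2]).round(1))
print(rk(atz('wrist',140/1.5,222/1.5,.096)))
```

```text
len 35.7 yaw rel rack -0.063 mid [-156.  153.  105.] tab from ridge [-182.9  154.5] tab top [-182.1  157.9  150. ] yaw by tab -0.193 26.6
len 34.4 yaw rel rack -0.166 mid [-167.   40.  105.] tab from ridge [-193.7   44.3] tab top [-192.6   47.7  150. ] yaw by tab -0.3 26.6
len 29.8 yaw rel rack -0.486 mid [-158.  -93.  105.] tab from ridge [-181.5  -80. ] tab top [-181.  -81.  150.] yaw by tab -0.461 26.1
len 33.0 yaw rel rack -0.153 mid [-182. -204.  105.] tab from ridge [-208.7 -199.8] tab top [-210.3 -199.4  150. ] yaw by tab -0.156 28.6
[-207.09365088  240.53218816   96.        ]
```

Run:
```python
from h import *
A=lambda u,v:(u/4+118-.375,v/4+92-.375)
B=lambda u,v:(u/4+262-.375,(v-280)/4+92-.375)
for f,l,r in [(A,(205,35),(205,155)),(A,(472,73),(453,183)),(B,(118,300),(57,400)),(B,(340,370),(312,485))]:
    d=(rk(atz('wrist',*f(*l),.05))-rk(atz('wrist',*f(*r),.05))); print(np.hypot(*d[:2]).round(1),np.arctan2(d[1],d[0]).round(3))
for q in [(543,463),(540,463),(535,462)]:
    x,r=tri([('top',q[0]/4+165-.375,q[1]/4+130-.375),('side',513/4+185-.375,158/4+145-.375)]); print(rk(x).round(1),r)
```

```text
51.0 -0.073
48.2 -0.193
49.1 -0.548
50.6 -0.17
[-182.2  -85.1  145.1] [np.float64(0.6474273917595249), np.float64(0.6474273917594883)]
[-182.2  -83.3  146.5] [np.float64(0.36352098520328985), np.float64(0.3635209852033766)]
[-181.9  -80.3  148.6] [np.float64(0.39426760296716007), np.float64(0.3942676029671427)]
```

```bash
python3 -m crank '[[5,30,0,0,0,0],[5,30,0,0,0,0],[5,30,0,0,0,0],[5,30,0,0,0,0],[5,30,0,0,0,0],[5,30,0,0,0,0],[0,0,0,0,0,0.08],[0,0,0,0,0,0.08]]' 50 20 >/dev/null
python3 -m crank '[[0,0,30,0,0,0],[0,0,30,0,0,0],[0,0,30,0,0,0],[0,0,30,0,0,0],[0,0,30,0,0,0],[0,0,20,0,0,0],[0,0,0,0,0,0],[0,0,0,0,0,0]]' >/dev/null
python3 -c "
from h import *
st()
P=np.r_[O+RK.T@(np.array((-211,-199.5))/1000),.15]
im=snap('wrist','w3.png',1); print(proj('wrist',P))"
```

```text
t11.6 TCP rack mm [-210.5 -200.   186.9] yaw-rack -0.159 tilt [ 0. -0.] F [1.1 0.  0.3] w 0.0499 g 0.0 q [-0.69 -0.07  1.57 -0.    1.65  0.95]
[250.77473583 209.20704136]
```

View pics/w3.png

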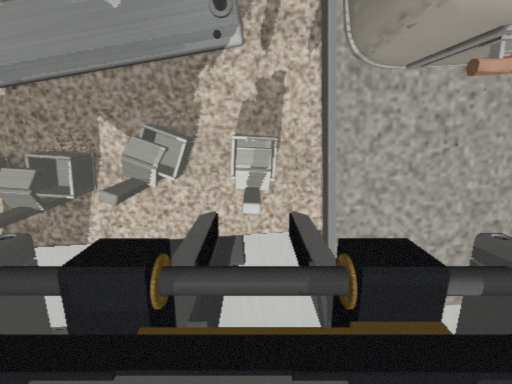

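The tab is at (253,205), midway between the fingers with its yaw aligned, so I'll descend and grip.

```bash
python3 -m crank '[[2,0,15,0,0,0],[0,0,20,0,0,0],[0,0,20,0,0,0],[0,0,15,0,0,0],[0,0,2,0,0,0],[0,0,0,0,0,0],[0,0,0,0,0,0],[0,0,0,0,0,0]]' >/dev/null
python3 -m crank '[[0,0,0,0,0,0],[0,0,0,0,0,0],[0,0,0,0,0,0],[0,0,0,0,0,0],[0,0,0,0,0,0],[0,0,0,0,0,0],[0,0,0,0,0,0],[0,0,0,0,0,0]]' 5 30 >/dev/null
python3 -c "
from h import *
st()"
python3 -m crank '[[0,0,-10,0,0,0],[0,0,-20,0,0,0],[0,0,-25,0,0,0],[0,0,-25,0,0,0],[0,0,-25,0,0,0],[0,0,-25,0,0,0],[0,0,-25,0,0,0],[0,0,-15,0,0,0]]' >/dev/null
python3 -c "
from h import *
st()"
```

```text
t13.2 TCP rack mm [-208.7 -200.2  114.3] yaw-rack -0.159 tilt [-0.  0.] F [ 0.4  0.8 -1.3] w 0.0162 g 30.0 q [-0.69 -0.04  1.68 -0.    1.5   0.95]
t14.0 TCP rack mm [-208.3 -200.6  287.6] yaw-rack -0.159 tilt [ 0.003 -0.003] F [ 0.2  0.2 -1.7] w 0.0158 g 30.0 q [-0.69 -0.08  1.37 -0.    1.84  0.95]
```

```bash
python3 -m crank '[[0,0,0,0,0,-0.08],[0,0,0,0,0,-0.079],[24,-14,0,0,0,0],[24,-14,0,0,0,0],[24,-14,0,0,0,0],[24,-14,0,0,0,0],[24,-14,0,0,0,0],[0,0,0,0,0,0]]' >/dev/null
python3 -m crank '[[0,0,20,0,0,0],[0,0,20,0,0,0],[0,0,20,0,0,0],[0,0,20,0,0,0],[0,0,20,0,0,0],[0,0,6,0,0,0],[0,0,0,0,0,0],[0,0,0,0,0,0]]' >/dev/null
python3 - <<'E'
from h import *
st()
im=optics.read_camera('wrist')[:,:,::-1]
sd=optics.read_camera('side')[:,:,::-1][130:300,180:380]
cv2.imwrite('pics/w4.png',np.hstack([cv2.resize(im[0:256],(512,256)),cv2.resize(sd,(288,256))]))
P=lambda x,y,z:np.r_[O+RK.T@(np.array((x,y))/1000),z/1000]
print(proj('wrist',P(0,-195,136)),proj('wrist',P(0,-100,141)))
E
```

```text
t15.6 TCP rack mm [ -88.4 -130.8  179.8] yaw-rack -0.001 tilt [ 0.002 -0.001] F [ 0.8  0.3 -0.7] w 0.0157 g 30.0 q [-0.43  0.08  1.43 -0.    1.63  1.04]
[331.60175712 100.05883881] [211.97842728  99.49141785]
```

View pics/w4.png

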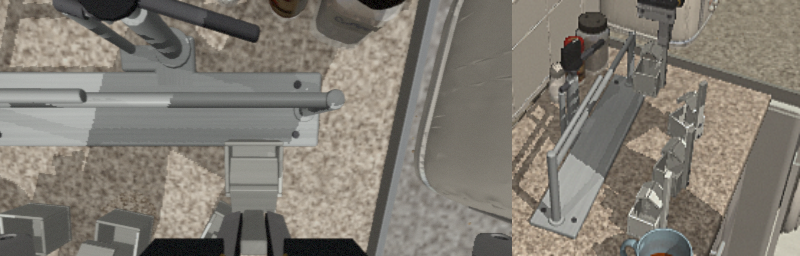

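The caddy is held straight, its strap at (254,180) and the rail at row 99 as predicted. The gate arm is open behind it.

```bash
python3 -m crank '[[15,0,0,0,0,0],[15,0,0,0,0,0],[15,0,0,0,0,0],[16,0,0,0,0,0],[0,0,0,0,0,0],[0,0,0,0,0,0],[0,0,0,0,0,0],[0,0,0,0,0,0]]' >/dev/null
python3 -c "
from h import *
st()"
python3 -m crank '[[0,0,5,0,0,0],[0,0,5,0,0,0],[0,0,5,0,0,0],[0,0,4,0,0,0],[0,0,0,0,0,0],[0,0,0,0,0,0],[0,0,0,0,0,0],[0,0,0,0,0,0]]' >/dev/null
python3 -c "
from h import *
st()"
```

```text
t16.5 TCP rack mm [ -28.1 -130.4  178.9] yaw-rack -0.001 tilt [ 0. -0.] F [ 0.4 -0.  -2.3] w 0.0157 g 30.0 q [-0.38  0.21  1.29 -0.    1.65  1.1 ]
t17.3 TCP rack mm [ -26.6 -130.4  160.2] yaw-rack 0.000 tilt [ 0.003 -0.001] F [4.3 0.4 2.2] w 0.0163 g 30.0 q [-0.38  0.21  1.32  0.    1.61  1.1 ]
```

```bash
python3 -m crank '[[2,0,0,0,0,0],[0,0,1,0,0,0],[0,0,0,0,0,0],[0,-20,0,0,0,0],[0,-20,0,0,0,0],[0,-20,0,0,0,0],[0,-20,0,0,0,0],[0,0,0,0,0,0]]' >/dev/null
python3 -c "
from h import *
st()"
python3 -m crank '[[0,-25,0,0,0,0],[0,-25,0,0,0,0],[0,-25,0,0,0,0],[0,-25,0,0,0,0],[0,-25,0,0,0,0],[0,-25,0,0,0,0],[0,-25,0,0,0,0],[0,0,0,0,0,0]]' >/dev/null
python3 -c "
from h import *
st()"
```

```text
t18.1 TCP rack mm [-24.9 -48.3 159.2] yaw-rack 0.003 tilt [0.002 0.001] F [2.  3.5 5.5] w 0.0156 g 30.0 q [-0.25  0.16  1.38  0.    1.6   1.22]
t18.9 TCP rack mm [-24.6 126.4 159.2] yaw-rack 0.003 tilt [0.002 0.002] F [2.3 3.9 3.4] w 0.0155 g 30.0 q [0.05 0.13 1.42 0.   1.59 1.53]
```

```bash
python3 -m crank '[[0,-20,0,0,0,0],[0,-20,0,0,0,0],[0,0,0,0,0,0],[0,0,0,0,0,0],[0,0,0,0,0,0],[0,0,0,0,0,0],[0,0,0,0,0,0],[0,0,0,0,0,0]]' >/dev/null
python3 -c "
from h import *
st()"
python3 -m crank '[[0,0,0,0,0,0],[0,0,0,0,0,0],[0,0,0,0,0,0],[0,0,-10,0,0,0],[0,0,-20,0,0,0],[0,0,-30,0,0,0],[0,0,-30,0,0,0],[0,0,-30,0,0,0]]' 34 20 >/dev/null
python3 - <<'E'
from h import *
st()
im=optics.read_camera('wrist')[:,:,::-1]
sd=optics.read_camera('side')[:,:,::-1][130:300,180:380]
cv2.imwrite('pics/w5.png',np.hstack([cv2.resize(im[0:256],(512,256)),cv2.resize(sd,(288,256))]))
E
```

```text
t19.7 TCP rack mm [-24.6 164.6 159.1] yaw-rack -0.000 tilt [0.002 0.003] F [3.2 3.4 4.8] w 0.0159 g 30.0 q [0.12 0.13 1.41 0.   1.59 1.6 ]
t20.5 TCP rack mm [-26.  164.6 280.1] yaw-rack -0.000 tilt [-0.001 -0.   ] F [ 0.7 -0.3 -0.3] w 0.0338 g 0.0 q [ 0.12  0.12  1.19 -0.    1.83  1.6 ]
```

View pics/w5.png

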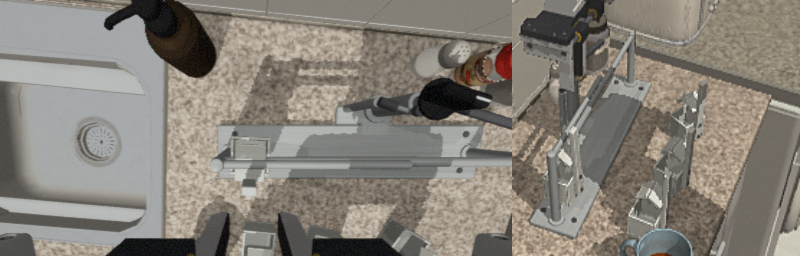

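The caddy hangs by the tall post, with its tab at (250,187). I'll go to the next one, c3.

```bash
python3 -m crank '[[-15,24,0,0,0,0],[-15,25,0,0,0,0],[-16,24,0,0,0,0],[-15,25,0,0,0,0],[-16,24,0,0,0,0],[-15,25,0,0,0,0],[-16,24,0,0,0,0],[-15,25,0,0,0,0]]' 40 >/dev/null
python3 -m crank '[[-16,24,0,0,0,0.1],[-14,26,0,0,0,0.1],[0,0,0,0,0,0.1],[0,0,25,0,0,0.1],[0,0,25,0,0,0.1],[0,0,25,0,0,0],[0,0,15,0,0,0],[0,0,0,0,0,0]]' >/dev/null
python3 - <<'E'
from h import *
st()
im=optics.read_camera('wrist')[:,:,::-1]
sd=optics.read_camera('top')[:,:,::-1][130:270,160:370]
cv2.imwrite('pics/w6.png',np.hstack([im[0:256],cv2.resize(sd,(288,256))]))
print(proj('wrist',np.r_[O+RK.T@(np.array((-181.5,-80))/1000),.15]))
E
```

```text
t22.2 TCP rack mm [-183.3  -78.6  184.7] yaw-rack -0.500 tilt [-0.007  0.003] F [-1.3 -0.3  0. ] w 0.0403 g 0.0 q [-0.44 -0.16  1.65 -0.    1.66  1.54]
[252.37719609 208.05800218]
```

View pics/w6.png

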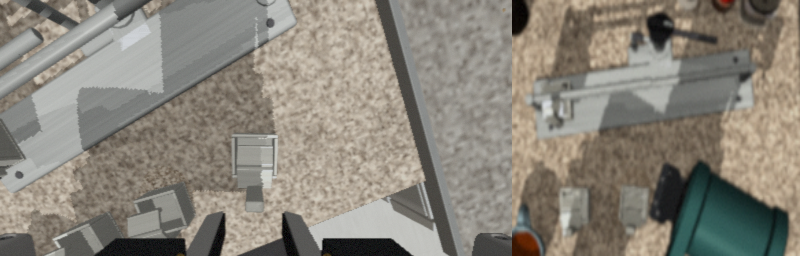

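c3's tab is at (255,206), centred and with its yaw aligned. Descend, grip and lift.

```bash
python3 -m crank '[[2,0,15,0,0,0],[0,0,20,0,0,0],[0,0,20,0,0,0],[0,0,13,0,0,0],[0,0,2,0,0,0],[0,0,0,0,0,0],[0,0,0,0,0,0],[0,0,0,0,0,0]]' >/dev/null
python3 -m crank '[[0,0,0,0,0,0],[0,0,0,0,0,0],[0,0,0,0,0,0],[0,0,0,0,0,0],[0,0,0,0,0,0],[0,0,0,0,0,0],[0,0,0,0,0,0],[0,0,0,0,0,0]]' 5 30 >/dev/null
python3 -c "
from h import *
st()"
python3 -m crank '[[0,0,-10,0,0,0],[0,0,-20,0,0,0],[0,0,-25,0,0,0],[0,0,-25,0,0,0],[0,0,-25,0,0,0],[0,0,-25,0,0,0],[0,0,-25,0,0,0],[0,0,-15,0,0,0]]' >/dev/null
python3 -m crank '[[0,0,0,0,0,-0.1],[0,0,0,0,0,-0.1],[0,0,0,0,0,-0.1],[0,0,0,0,0,-0.1],[0,0,0,0,0,-0.1],[0,0,0,0,0,0],[0,0,0,0,0,0],[0,0,0,0,0,0]]' >/dev/null
python3 -c "
from h import *
st()"
```

```text
t23.9 TCP rack mm [-179.4  -80.7  118.5] yaw-rack -0.500 tilt [-0. -0.] F [-0.6 -0.6  1.1] w 0.0156 g 30.0 q [-0.44 -0.12  1.75 -0.    1.51  1.54]
t25.5 TCP rack mm [-179.4  -80.7  288.6] yaw-rack -0.002 tilt [-0. -0.] F [-0.2 -0.5 -1.6] w 0.0161 g 30.0 q [-0.44 -0.16  1.44 -0.    1.85  1.04]
```

```bash
python3 -m crank '[[23,12,0,0,0,0],[23,12,0,0,0,0],[23,12,0,0,0,0],[24,13,0,0,0,0],[0,0,20,0,0,0],[0,0,20,0,0,0],[0,0,20,0,0,0],[0,0,20,0,0,0]]' >/dev/null
python3 -m crank '[[0,0,20,0,0,0],[0,0,3,0,0,0],[0,0,0,0,0,0],[0,0,0,0,0,0],[0,0,0,0,0,0],[0,0,0,0,0,0],[0,0,0,0,0,0],[0,0,0,0,0,0]]' >/dev/null
python3 -c "
from h import *
st()"
python3 -m crank '[[15,0,0,0,0,0],[15,0,0,0,0,0],[15,0,0,0,0,0],[16,0,0,0,0,0],[0,0,0,0,0,0],[0,0,0,0,0,0],[0,0,0,0,0,0],[0,0,0,0,0,0]]' >/dev/null
python3 -c "
from h import *
st()"
python3 -m crank '[[0,0,5,0,0,0],[0,0,5,0,0,0],[0,0,5,0,0,0],[0,0,5,0,0,0],[0,0,2,0,0,0],[0,0,0,0,0,0],[0,0,0,0,0,0],[0,0,0,0,0,0]]' >/dev/null
python3 -c "
from h import *
st()"
```

```text
t27.1 TCP rack mm [ -86.3 -129.8  185.8] yaw-rack -0.000 tilt [ 0.001 -0.   ] F [ 0.3  0.2 -1.2] w 0.0161 g 30.0 q [-0.43  0.08  1.41 -0.    1.64  1.05]
t27.9 TCP rack mm [ -26.  -129.8  185.7] yaw-rack -0.001 tilt [-0. -0.] F [ 0.3  0.3 -1.4] w 0.0155 g 30.0 q [-0.38  0.21  1.27 -0.    1.66  1.1 ]
t28.7 TCP rack mm [ -24.9 -129.7  163.8] yaw-rack -0.000 tilt [ 0.001 -0.   ] F [ 1.5  0.6 -0.1] w 0.0158 g 30.0 q [-0.38  0.22  1.31  0.    1.62  1.1 ]
```

```bash
python3 -m crank '[[0,-25,0,0,0,0],[0,-25,0,0,0,0],[0,-25,0,0,0,0],[0,-25,0,0,0,0],[0,-25,0,0,0,0],[0,-25,0,0,0,0],[0,-25,0,0,0,0],[0,0,0,0,0,0]]' >/dev/null
python3 -c "
from h import *
st()"
python3 -m crank '[[0,-20,0,0,0,0],[0,-20,0,0,0,0],[0,-15,0,0,0,0],[0,-10,0,0,0,0],[0,0,0,0,0,0],[0,0,0,0,0,0],[0,0,0,0,0,0],[0,0,0,0,0,0]]' >/dev/null
python3 -c "
from h import *
st()"
```

```text
t29.5 TCP rack mm [-25.   48.1 164.1] yaw-rack 0.004 tilt [0.001 0.002] F [ 2.1  1.9 -0. ] w 0.0157 g 30.0 q [-0.09  0.13  1.41  0.    1.6   1.38]
t30.3 TCP rack mm [-24.8 110.5 163.9] yaw-rack -0.000 tilt [0.001 0.001] F [2.8 3.7 3.6] w 0.0157 g 30.0 q [0.02 0.12 1.41 0.   1.6  1.5 ]
```

```bash
python3 -m crank '[[0,0,0,0,0,0],[0,0,0,0,0,0],[0,0,0,0,0,0],[0,0,-10,0,0,0],[0,0,-20,0,0,0],[0,0,-30,0,0,0],[0,0,-30,0,0,0],[0,0,-30,0,0,0]]' 34 20 >/dev/null
python3 -m crank '[[-24,9,0,0,0,0],[-24,9,0,0,0,0],[-24,9,0,0,0,0],[-24,8,0,0,0,0],[-24,9,0,0,0,0],[-24,9,0,0,0,0],[-24,9,0,0,0,0.1],[0,0,0,0,0,0.09]]' 40 >/dev/null
python3 -m crank '[[0,0,25,0,0,0],[0,0,25,0,0,0],[0,0,25,0,0,0],[0,0,20,0,0,0],[0,0,0,0,0,0],[0,0,0,0,0,0],[0,0,0,0,0,0],[0,0,0,0,0,0]]' >/dev/null
python3 - <<'E'
from h import *
st()
im=optics.read_camera('wrist')[:,:,::-1]
sd=optics.read_camera('top')[:,:,::-1][130:270,160:370]
cv2.imwrite('pics/w7.png',np.hstack([im[0:256],cv2.resize(sd,(288,256))]))
print(proj('wrist',np.r_[O+RK.T@(np.array((-192.5,49.5))/1000),.15]))
E
```

```text
t32.7 TCP rack mm [-192.5   48.1  190.1] yaw-rack -0.190 tilt [ 0.003 -0.001] F [-0.3 -0.5  0.2] w 0.0400 g 0.0 q [-0.16 -0.26  1.72 -0.    1.68  1.5 ]
[250.16222834 207.48253922]
```

View pics/w7.png

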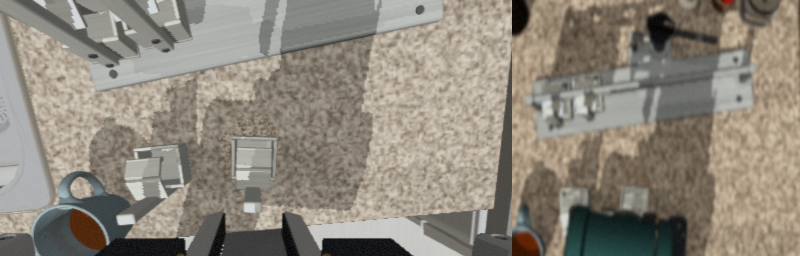

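c2's tab is at (252,207), aligned. Two caddies now hang side by side.

```bash
python3 -m crank '[[2,0,15,0,0,0],[0,0,20,0,0,0],[0,0,20,0,0,0],[0,0,15,0,0,0],[0,0,3,0,0,0],[0,0,0,0,0,0],[0,0,0,0,0,0],[0,0,0,0,0,0]]' >/dev/null
python3 -m crank '[[0,0,0,0,0,0],[0,0,0,0,0,0],[0,0,0,0,0,0],[0,0,0,0,0,0],[0,0,0,0,0,0],[0,0,0,0,0,0],[0,0,0,0,0,0],[0,0,0,0,0,0]]' 5 30 >/dev/null
python3 -c "
from h import *
st()"
python3 -m crank '[[0,0,-10,0,0,0],[0,0,-20,0,0,0],[0,0,-25,0,0,0],[0,0,-25,0,0,0],[0,0,-25,0,0,0],[0,0,-25,0,0,0],[0,0,-25,0,0,0],[0,0,-15,0,0,0]]' >/dev/null
python3 -m crank '[[0,0,0,0,0,-0.1],[0,0,0,0,0,-0.09],[0,20,0,0,0,0],[0,20,0,0,0,0],[0,20,0,0,0,0],[0,20,0,0,0,0],[0,20,0,0,0,0],[0,20,0,0,0,0]]' >/dev/null
python3 -c "
from h import *
st()"
```

```text
t34.4 TCP rack mm [-191.4   48.   115.5] yaw-rack -0.190 tilt [-0. -0.] F [-0.3  0.1  1. ] w 0.0160 g 30.0 q [-0.16 -0.23  1.85 -0.    1.52  1.5 ]
t36.0 TCP rack mm [-191.6  -72.9  285.8] yaw-rack -0.000 tilt [ 0. -0.] F [-0.1 -0.2 -0.6] w 0.0158 g 30.0 q [-0.44 -0.19  1.48 -0.    1.85  1.04]
```

```bash
python3 -m crank '[[21,11,0,0,0,0],[21,11,0,0,0,0],[21,12,0,0,0,0],[21,11,0,0,0,0],[21,12,0,0,0,0],[0,0,20,0,0,0],[0,0,20,0,0,0],[0,0,20,0,0,0]]' >/dev/null
python3 -m crank '[[0,0,20,0,0,0],[0,0,20,0,0,0],[0,0,3,0,0,0],[0,0,0,0,0,0],[0,0,0,0,0,0],[0,0,0,0,0,0],[0,0,0,0,0,0],[0,0,0,0,0,0]]' >/dev/null
python3 -c "
from h import *
st()"
python3 -m crank '[[15,0,0,0,0,0],[15,0,0,0,0,0],[15,0,0,0,0,0],[16,0,0,0,0,0],[0,0,0,0,0,0],[0,0,0,0,0,0],[0,0,0,0,0,0],[0,0,0,0,0,0]]' >/dev/null
python3 -m crank '[[0,0,5,0,0,0],[0,0,5,0,0,0],[0,0,5,0,0,0],[0,0,5,0,0,0],[0,0,2,0,0,0],[0,0,0,0,0,0],[0,0,0,0,0,0],[0,0,0,0,0,0]]' >/dev/null
python3 -c "
from h import *
st()"
```

```text
t37.6 TCP rack mm [ -86.1 -129.2  183.2] yaw-rack -0.000 tilt [ 0.001 -0.001] F [-0.2  0.4  0.4] w 0.0159 g 30.0 q [-0.43  0.08  1.42 -0.    1.64  1.05]
t39.2 TCP rack mm [ -25.5 -129.   160.6] yaw-rack -0.000 tilt [-0. -0.] F [-0.9  0.2  0.1] w 0.0158 g 30.0 q [-0.38  0.22  1.31 -0.    1.61  1.1 ]
```

```bash
python3 -m crank '[[0,-25,0,0,0,0],[0,-25,0,0,0,0],[0,-25,0,0,0,0],[0,-25,0,0,0,0],[0,-25,0,0,0,0],[0,-25,0,0,0,0],[0,-15,0,0,0,0],[0,0,0,0,0,0]]' >/dev/null
python3 -c "
from h import *
st()"
python3 -m crank '[[0,-10,0,0,0,0],[0,-10,0,0,0,0],[0,0,0,0,0,0],[0,0,0,0,0,0],[0,0,0,0,0,0],[0,0,0,0,0,0],[0,0,0,0,0,0],[0,0,0,0,0,0]]' >/dev/null
python3 -c "
from h import *
st()"
```

```text
t40.0 TCP rack mm [-25.3  37.6 160.5] yaw-rack 0.002 tilt [0. 0.] F [ 0.6 -0.   0.8] w 0.0158 g 30.0 q [-0.11  0.13  1.41  0.    1.6   1.37]
t40.8 TCP rack mm [-25.3  55.7 160.5] yaw-rack -0.000 tilt [ 0. -0.] F [ 0.6  0.4 -0. ] w 0.0161 g 30.0 q [-0.07  0.13  1.42 -0.    1.6   1.4 ]
```

```bash
python3 -m crank '[[0,0,0,0,0,0],[0,0,0,0,0,0],[0,0,0,0,0,0],[0,0,-10,0,0,0],[0,0,-20,0,0,0],[0,0,-30,0,0,0],[0,0,-30,0,0,0],[0,0,-30,0,0,0]]' 34 20 >/dev/null
python3 -m crank '[[-22,-15,0,0,0,0],[-23,-15,0,0,0,0],[-22,-15,0,0,0,0],[-22,-14,0,0,0,0],[-23,-15,0,0,0,0],[-22,-15,0,0,0,0],[-22,-14,0,0,0,0.08],[0,0,0,0,0,0]]' 40 >/dev/null
python3 -m crank '[[0,0,25,0,0,0],[0,0,25,0,0,0],[0,0,25,0,0,0],[0,0,20,0,0,0],[0,0,0,0,0,0],[0,0,0,0,0,0],[0,0,0,0,0,0],[0,0,0,0,0,0]]' >/dev/null
python3 - <<'E'
from h import *
st()
im=optics.read_camera('wrist')[:,:,::-1]
sd=optics.read_camera('top')[:,:,::-1][130:270,160:370]
cv2.imwrite('pics/w8.png',np.hstack([im[0:256],cv2.resize(sd,(288,256))]))
print(proj('wrist',np.r_[O+RK.T@(np.array((-182,159))/1000),.15]))
E
```

```text
t43.2 TCP rack mm [-180.3  158.8  187.1] yaw-rack -0.080 tilt [0.003 0.   ] F [-0.8 -0.4  1.2] w 0.0400 g 0.0 q [ 0.12 -0.23  1.7  -0.    1.66  1.67]
[251.73938325 209.86962944]
```

View pics/w8.png

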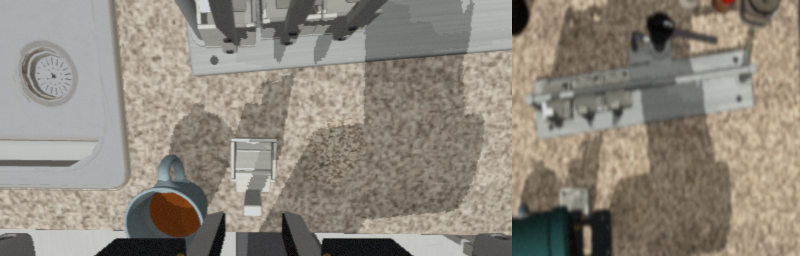

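c1's tab is at (253,210), centred. The mug rim (edge at 207) is beside the finger but below tip height.

```bash
python3 -m crank '[[0,0,15,0,0,0],[0,0,20,0,0,0],[0,0,20,0,0,0],[0,0,14,0,0,0],[0,0,2,0,0,0],[0,0,0,0,0,0],[0,0,0,0,0,0],[0,0,0,0,0,0]]' 30 >/dev/null
python3 -m crank '[[0,0,0,0,0,0],[0,0,0,0,0,0],[0,0,0,0,0,0],[0,0,0,0,0,0],[0,0,0,0,0,0],[0,0,0,0,0,0],[0,0,0,0,0,0],[0,0,0,0,0,0]]' 5 30 >/dev/null
python3 -c "
from h import *
st()"
python3 -m crank '[[0,0,-10,0,0,0],[0,0,-20,0,0,0],[0,0,-25,0,0,0],[0,0,-25,0,0,0],[0,0,-25,0,0,0],[0,0,-25,0,0,0],[0,0,-25,0,0,0],[0,0,-15,0,0,0]]' >/dev/null
python3 -m crank '[[0,0,0,0,0,-0.08],[0,25,0,0,0,0],[0,25,0,0,0,0],[0,25,0,0,0,0],[0,25,0,0,0,0],[0,25,0,0,0,0],[0,25,0,0,0,0],[0,25,0,0,0,0]]' >/dev/null
python3 -c "
from h import *
st()"
```

```text
t44.9 TCP rack mm [-181.2  159.   114.8] yaw-rack -0.080 tilt [0. 0.] F [-1.1  1.3  3.1] w 0.0156 g 30.0 q [ 0.12 -0.2   1.82  0.    1.52  1.67]
t46.5 TCP rack mm [-181.8  -17.1  284.2] yaw-rack -0.000 tilt [-0.001  0.   ] F [ 0.6  2.  -2.3] w 0.0157 g 30.0 q [-0.31 -0.21  1.5  -0.    1.85  1.17]
```

```bash
python3 -m crank '[[16,19,0,0,0,0],[16,19,0,0,0,0],[16,19,0,0,0,0],[16,19,0,0,0,0],[16,18,0,0,0,0],[16,18,0,0,0,0],[0,0,20,0,0,0],[0,0,20,0,0,0]]' >/dev/null
python3 -m crank '[[0,0,20,0,0,0],[0,0,20,0,0,0],[0,0,20,0,0,0],[0,0,2,0,0,0],[0,0,0,0,0,0],[0,0,0,0,0,0],[0,0,0,0,0,0],[0,0,0,0,0,0]]' >/dev/null
python3 -c "
from h import *
st()"
python3 -m crank '[[15,0,0,0,0,0],[15,0,0,0,0,0],[15,0,0,0,0,0],[15,0,0,0,0,0],[0,0,0,0,0,0],[0,0,0,0,0,0],[0,0,0,0,0,0],[0,0,0,0,0,0]]' >/dev/null
python3 -m crank '[[0,0,5,0,0,0],[0,0,5,0,0,0],[0,0,5,0,0,0],[0,0,5,0,0,0],[0,0,2,0,0,0],[0,0,0,0,0,0],[0,0,0,0,0,0],[0,0,0,0,0,0]]' >/dev/null
python3 -c "
from h import *
st()"
```

```text
t48.1 TCP rack mm [ -84.9 -128.4  183.8] yaw-rack -0.000 tilt [ 0.002 -0.001] F [-0.6 -0.4 -1.6] w 0.0157 g 30.0 q [-0.43  0.09  1.42 -0.    1.64  1.05]
t49.7 TCP rack mm [ -25.4 -128.1  160.6] yaw-rack -0.000 tilt [ 0. -0.] F [ 0.6 -0.2 -1.1] w 0.0158 g 30.0 q [-0.38  0.22  1.31 -0.    1.61  1.1 ]
```

```bash
python3 -m crank '[[0,0,1,0,0,0],[0,-25,0,0,0,0],[0,-25,0,0,0,0],[0,-25,0,0,0,0],[0,-25,0,0,0,0],[0,-20,0,0,0,0],[0,-10,0,0,0,0],[0,0,0,0,0,0]]' >/dev/null
python3 -c "
from h import *
st()"
python3 -m crank '[[0,0,0,0,0,0],[0,0,0,0,0,0],[0,0,0,0,0,0],[0,0,-10,0,0,0],[0,0,-20,0,0,0],[0,0,-30,0,0,0],[0,0,-30,0,0,0],[0,0,-30,0,0,0]]' 34 20 >/dev/null
python3 - <<'E'
from h import *
st()
im=optics.read_camera('wrist')[:,:,::-1]
sd=optics.read_camera('side')[:,:,::-1][145:293,185:340]
cv2.imwrite('pics/w9.png',np.vstack([cv2.resize(im[0:220],None,fx=1.2,fy=1.2),cv2.resize(sd,(614,330),interpolation=cv2.INTER_CUBIC)]))
E
```

```text
t50.5 TCP rack mm [-25.4   3.1 159.8] yaw-rack 0.002 tilt [0. 0.] F [-1.2  0.7  0.6] w 0.0159 g 30.0 q [-0.17  0.14  1.4   0.    1.6   1.31]
t51.3 TCP rack mm [-25.4   1.5 281.5] yaw-rack -0.001 tilt [ 0.001 -0.   ] F [ 0.6 -0.6  0. ] w 0.0335 g 0.0 q [-0.17  0.12  1.18 -0.    1.84  1.31]
```

View pics/w9.png

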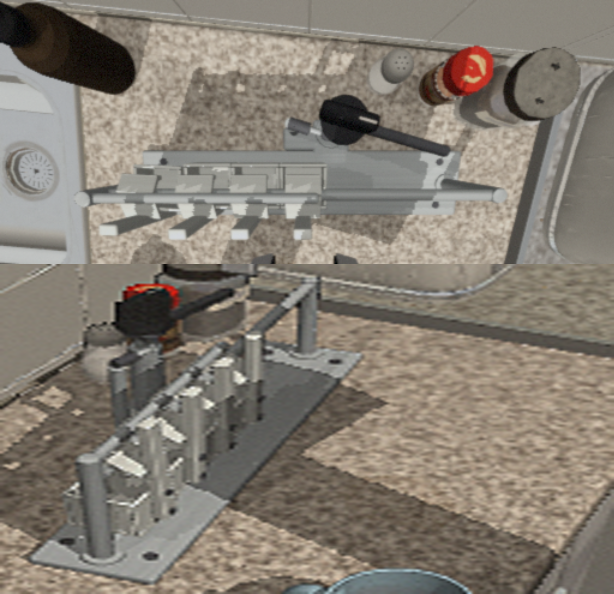

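All four hang level side by side, and the last is about 3 mm past rack y=0. Next is the knob.

```bash
python3 -m crank '[[24,9,0,0,0,0],[24,9,0,0,0,0],[24,9,0,0,0,0],[23,10,0,0,0,0],[0,0,0,0,0,-0.14],[0,0,0,0,0,-0.14],[0,0,0,0,0,-0.14],[0,0,0,0,0,-0.14]]' 60 20 >/dev/null
python3 -m crank '[[0,0,0,0,0,-0.14],[0,0,0,0,0,-0.14],[0,0,0,0,0,-0.14],[0,0,0,0,0,-0.14],[0,0,0,0,0,-0.16],[0,0,0,0,0,-0.03],[0,0,0,0,0,0],[0,0,0,0,0,0]]' >/dev/null
python3 -c "
from h import *
st()"
python3 -m crank '[[0,0,20,0,0,0],[0,0,20,0,0,0],[0,0,20,0,0,0],[0,0,20,0,0,0],[0,0,20,0,0,0],[0,0,5,0,0,0],[0,0,0,0,0,0],[0,0,0,0,0,0]]' >/dev/null
python3 -m crank '[[0,0,0,0,0,0],[0,0,0,0,0,0],[0,0,0,0,0,0],[0,0,0,0,0,0],[0,0,0,0,0,0],[0,0,0,0,0,0],[0,0,0,0,0,0],[0,0,0,0,0,0]]' 5 10 >/dev/null
python3 -c "
from h import *
st()"
```

```text
t53.0 TCP rack mm [ 69.5 -35.2 279. ] yaw-rack 1.298 tilt [-0.001  0.   ] F [ 0.1 -0.  -0.4] w 0.0600 g 0.0 q [-0.18  0.36  0.9  -0.    1.88 -0.01]
t54.6 TCP rack mm [ 69.9 -35.2 174.5] yaw-rack 1.300 tilt [ 0.001 -0.   ] F [ 1.7 -0.  -0.1] w 0.0139 g 10.0 q [-0.18  0.36  1.11 -0.    1.67 -0.01]
```

```bash
python3 -m crank '[[0,0,0,0,0,0.1],[0,0,0,0,0,0.14],[0,0,0,0,0,0.14],[0,0,0,0,0,0.14],[0,0,0,0,0,0.14],[0,0,0,0,0,0.14],[0,0,0,0,0,0.14],[0,0,0,0,0,0.14]]' - 40 >/dev/null
python3 -c "
from h import *
st()"
python3 -m crank '[[0,0,0,0,0,0.1],[0,0,0,0,0,0.1],[0,0,0,0,0,0.02],[0,0,0,0,0,0],[0,0,0,0,0,0],[0,0,0,0,0,0],[0,0,0,0,0,0],[0,0,0,0,0,0]]' >/dev/null
python3 -c "
from h import *
st()"
python3 -m crank '[[0,0,0,0,0,0],[0,0,0,0,0,0],[0,0,0,0,0,0],[0,0,0,0,0,0],[0,0,-20,0,0,0],[0,0,-30,0,0,0],[0,0,-30,0,0,0],[0,0,-30,0,0,0]]' 60 20 >/dev/null
python3 -m crank '[[0,0,-20,0,0,0],[-20,0,0,0,0,0],[-20,0,0,0,0,0],[0,0,0,0,0,0],[0,0,0,0,0,0],[0,0,0,0,0,0],[0,0,0,0,0,0],[0,0,0,0,0,0]]' >/dev/null
python3 - <<'E'
from h import *
st()
im=optics.read_camera('wrist')[:,:,::-1]
sd=optics.read_camera('side')[:,:,::-1][145:293,185:340]
cv2.imwrite('pics/w10.png',np.vstack([cv2.resize(im[0:220],None,fx=1.2,fy=1.2),cv2.resize(sd,(614,330),interpolation=cv2.INTER_CUBIC)]))
E
```

```text
t55.4 TCP rack mm [ 69.7 -34.9 174.5] yaw-rack 0.214 tilt [0. 0.] F [ 0.2  1.6 -0.3] w 0.0135 g 40.0 q [-0.18  0.36  1.11  0.    1.68  1.08]
t56.2 TCP rack mm [ 69.6 -34.8 174.5] yaw-rack 0.000 tilt [-0.  0.] F [-0.1  1.8  0.8] w 0.0138 g 40.0 q [-0.18  0.36  1.11  0.    1.68  1.29]
t57.8 TCP rack mm [ 30.1 -35.1 303.9] yaw-rack -0.000 tilt [-0.001  0.   ] F [-0.7  0.4 -0. ] w 0.0598 g 0.0 q [-0.2   0.27  0.96 -0.    1.91  1.28]
```

View pics/w10.png

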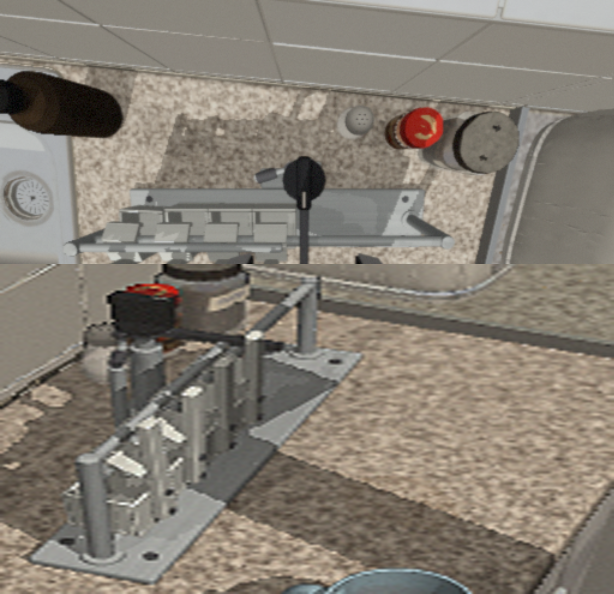

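The gate arm lies across the rail (wrist view at x≈304) and all four caddies hang level behind it. The robot is clear of everything.

```bash
python3 -c "
from h import *
print(manip.job_done())"
```

```text
the job is handed in; nothing more can be done
None
```

All four caddies hang level under the guard bar, the gate knob is shut, and I handed the job in at about 58 s; the hand-in returned no verdict.

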